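Close the tube clamp and drop its swing bolt home

ROBOT

A 7-joint arm with a two-finger parallel gripper is mounted at the origin on the work surface. World frame = base frame: x ahead of the robot, y to its left, z up, the work surface at z = 0. Lengths are in m, angles in rad, forces in N, time in s.
With the tool pointing down it reaches from about 0.425 to 0.925 m from the base axis. Payload 6.8 kg.
Tool frame: the origin (TCP) lies at the very end of the fingers, on their centre line; the grasp point (between the pads) lies 19 mm behind it (bot.grasp_offset is the distance from the TCP to the grasp point, in m); z points along the fingers, y is the direction in which the jaws open and shut (so a half turn about z gives the same grasp; the last joint's range is limited). The gripper opens to 85 mm and grips with 20 to 120 N. Pads are 22 mm wide; open, the fingers measure 114 mm over their backs; the gripper's body (76 mm by 85 mm) begins 54 mm behind the grasp point. The pads swing forward as they close: fully open they stand 13 mm farther back than shut.
Start: joints at [1.225, 0.477, 0.022, 1.555, -0.011, 1.109, -0.083], TCP at [0.159, -0.656, 0.231] pointing down, gripper open.
Joint ranges: [-2.96, 2.96], [-0.34, 2.1], [-1.41, 1.46], [0.24, 2.44], [-1.37, 4.51], [0.17, 1.92], [-2.96, 2.96]. Speed limits (rad/s): [2.39, 2.39, 3.14, 3.14, 3.14, 3.14, 3.14].

INTERFACE

Orientations are given as a unit quaternion [w, x, y, z].
In Python, from station import monitor, cams, bot, finder gives the robot as it stands.
- The arm moves only by the tool jog_arm, never from a script. Its argument "plan" is a list of rows, each an object of numbers: "x", "y", "z": the shift along the tool's x, y, z as a fraction of full scale; "wx", "wy", "wz": the turn, a rotation vector about the tool's x, y, z as a fraction of full scale. A call has 1 to 12 rows; each row is the pose to reach, as a shift and turn from the pose measured when the call began, along the tool's axes at that moment, turning the shorter way round; what a row does not reach only later rows make up. Full scale, the value 1, is 20 cm for a shift and 180 degrees for a turn. A row lasts 1/12 s, in which the tool goes at most 41.7 mm and 7.16 degrees, less where a joint would pass 70% of its speed; a pose out of reach is approached as far as the arm can. A call with a number of a shift or a turn outside -1 to 1 is refused whole. A call with a gripper value outside its range is refused whole. "hand" is the opening, from -1 (shut) to 1 (fully open), set as the call begins (left out, the last holds). The fingers move at their own pace and stop on an object; "grip_force" is the grip in N (left out, the last holds). Time passes only in rows, so rows that repeat a pose let the fingers close. It gives the time, the measured TCP pose, the force and the opening at its end, in the units of the state.
- monitor.get_obs(): the state, without advancing time (a new reading comes with each control period).
- cams.read_camera(name): name is "scene" or "top" or "wrist"; returns the picture (384x512x3 uint8, red, green, blue); there is no depth.
- cams.get_calibration(name): a dict with "fx", "fy", "cx", "cy" (pixels), "extrinsics" (4x4, takes a point from world to camera coordinates). Camera axes: x right, y down, z forward; pixel columns grow to the right and rows downward; lengths in m; the calibration is good to about 2 mm. A picture is of the moment at which its call begins: read the wrist's pose just before it. get_calibration takes no time and is no camera call; for the wrist camera it gives the pose at the moment of the call.
- bot.hand_in(): hands the job in, once; it reports no verdict.
Trained networks look in the newest picture that a camera, given by its name, has taken for a name from the list of things; names that differ only in an ending like _2 or _b are one class to them, and where a whole thing is asked for, a point or a joint stands for the part that bears it (a point fixed in the world has none). Each returns a list of dicts, best first, with "confidence" (0 to 1); they miss things now and then, are a little off and sometimes report something else, mostly with a low value. They report only what shows in the picture. A call takes as long as a camera call. They do not tell look-alikes from the thing itself.
- finder.find_in(camera, target): "bbox" ([left, top, width, height] in pixels, round what is visible of it).
- finder.place_of(camera, target): "location" ([column, row] in pixels: a listed point, or the origin of a listed thing).
The state is a dict: "t": time; "q": joint angles; "joint_vel": joint speeds; "joint_torque": joint torques, N m; "eef_pos": TCP position; "tool_rot": TCP orientation; "contact_force": force on the tool from outside, world axes, zero at the start; "torque": the same for the moment, N m; "gripper_width": opening from 0.0 (shut) to 1.0 (fully open).
Only numpy, scipy, OpenCV 4.12 (cv2) and the standard library are available. Lean on these libraries where they do the work, as an engineer would, in place of code of your own. Each camera call takes 0.05 s, during which the arm holds its last target. There are 200 camera calls.

TASK

Clamp the tube in the bench clamp: swing the clamp's hinged half over until it lies on the tube, then swing the bolt up into the slot of the hinged half's lug and push it firmly against the bottom of the slot, so that its nut stands over the lug. Where the slot lies along the tube is only roughly known, so feel for it, gently: do not force the bolt against the lug or crush the tube, and leave the tube and the things lying round the clamp where they are.

Things in the scene. Friction and masses are not known exactly. Their poses are not given: they have to be found in the camera images.
- saddle: Fixed lower half of a dark steel tube clamp, screwed to the bench; foot 150 x 85 x 12 mm. Origin on the bench top under its middle; z up, y along the tube; hinge on the +x side (away from the robot), swing bolt on the -x side. Tube axis at x=0, z=75 mm. Two ears beside the bolt's pivot reach to x=-64, y=+-36, z=52 mm.
- cap (a joint): Angle of the bright steel hinged half (rad): 0 = closed on the tube, which stops it; grows as it swings up and back away from the robot (1.57 upright, 1.85 to 2.15 at the start). The hinge is stiff (0.25 N m): it stays where it is left; push it over with closed fingers (3 to 6 N at the lug), then press the lug down.
- hinge (a point): Point of the hinge axis of the hinged half, at the saddle's x=44, y=0, z=78 mm; the axis runs along the saddle's y. The hinged half is 40 mm wide along y: an arch of 6 mm steel (outer top at z=102 mm when closed) that ends in a flat lug, 10 mm thick, whose end lies 110 mm from this axis.
- slot_about (a point): Where the slot's bottom is when the hinged half is closed (saddle x=-45, z=77 mm), but its y is only nominal: the hinge bracket is fixed anywhere from 8 mm one way to 8 mm the other along the saddle's y; not reported, feel or look for it. The slot: 13 mm wide, mid-width of the lug, open at the lug's end (x=-66 mm). Lug closed: z=72 to 82 mm.
- bolt (a joint): Angle of the swing bolt (rad): 0 = level, pointing from its pivot towards the robot (saddle's -x), 1.57 = upright; it stays where it is left. In the closed slot it stops at about 1.62; against the lug's end beside the slot at about 1.0. It also slides along its pivot pin, up to 13 mm either way of the saddle's y=0 (1 to 2 N), to be brought before the slot.
- pivot (a point): Middle of the bolt's pivot pin, at the saddle's x=-52, y=0, z=40 mm; the pin runs along the saddle's y.
- nut (a point): Centre of the bolt's long nut: 18 mm across along y, 32 mm long, 67 mm from the pivot pin. Pinch it from above, a finger either side along y; it turns between the fingers as it swings. Below it a washer, 22 mm across, 4 mm thick, begins 47 mm from the pivot; the shank is 10 mm thick, its end 88 mm from the pivot.
- tube_mid (a point): Middle of the loose aluminium tube that lies in the saddle, 42 mm outside, 260 mm long, its axis along the point's y.
- spanner: Spanner, 150 mm long, lying on the bench beside the clamp; leave it. Origin on its underside, about mid-length.
- offcut: Short upright tube offcut, 42 mm across, 50 mm high, standing beside the clamp; leave it. Origin under its centre.
- driver: Screwdriver lying on the bench behind the clamp; leave it. Origin on its underside, about mid-length.
Not all that is in view belongs to the job. Leave any green look-alike of the saddle alone.

How it is judged:
On the way, in this order (a step that is already met when the one before it is completed fails the run):
1. the hinged half is closed on the tube (value of joint cap below 0.035 rad), for 0.2 s.
2. the bolt is pressed against the bottom of the slot, the hinged half still closed (value of joint bolt above 1.55 rad and value of joint cap below 0.035 rad and contact force between bolt and cap above 2 N), for 0.05 s.
At the end, for the whole second after the job is handed in: The hinged half lies closed on the tube (within 0.035 rad), the bolt stands in the slot at 1.55 rad or more, having been pressed against the slot's bottom with at least 2 N, and the tube is at rest within 10 mm of where it was (value of joint cap below 0.035 rad and value of joint bolt above 1.55 rad and distance of tube_mid from where it was at the start of the episode below 0.01 m and linear speed of tube below 0.02 m/s); the robot touches nothing.
It fails at once if the bolt is forced against the hinged half with more than 30 N (contact force between bolt and cap above 30 N).
It fails at once if the tube is crushed by the hinged half with more than 60 N (contact force between cap and tube above 60 N).
It fails at once if the tube is shifted by more than 20 mm (distance of tube_mid from where it was at the start of the episode above 0.02 m).
It fails at once if a thing lying round the clamp is moved by more than 20 mm (distance of any of spanner, offcut, driver from where it was at the start of the episode above 0.02 m).
It also fails if it takes over 72 s, if anything falls off the work surface, if the arm or the gripper's body presses on something with over 40 N, if the wrist force passes 120 N, or if a joint passes its speed limit or range.

## Working session

There is one attempt and no reset: what is moved stays moved. The work goes in short steps, Python scripts to look and compute and a tool call to move; the robot and the scene stay as the last step left them, time stands still between calls to the robot, and variables do not carry over. Pictures are saved under pics/ and viewed, about 8 in all and at most 12, crops included, and the job is handed in when it is done.

Besides the shell and the picture viewer there is one more tool, called as a command line: name --argument value ..., lists and objects as JSON in quotes. jog_arm: Moves the arm, as the interface text tells. Shift numbers are shares of 20 cm and turn numbers shares of 180 degrees, none past 1 either way. Its arguments: {"type":"object","properties":{"plan":{"type":"array","items":{"type":"object","properties":{"x":{"type":"number","minimum":-1,"maximum":1},"y":{"type":"number","minimum":-1,"maximum":1},"z":{"type":"number","minimum":-1,"maximum":1},"wx":{"type":"number","minimum":-1,"maximum":1},"wy":{"type":"number","minimum":-1,"maximum":1},"wz":{"type":"number","minimum":-1,"maximum":1}}}},"hand":{"type":"number"},"grip_force":{"type":"number"}},"required":["plan"]}

```bash
ls; mkdir -p pics; cat > h.py <<'E'
from station import monitor, cams, bot, finder
import numpy as np, cv2
from scipy.spatial.transform import Rotation as R
def proj(c,P):
    k=cams.get_calibration(c);E=np.array(k["extrinsics"]);P=np.atleast_2d(P)
    q=P@E[:3,:3].T+E[:3,3];return np.c_[k["fx"]*q[:,0]/q[:,2]+k["cx"],k["fy"]*q[:,1]/q[:,2]+k["cy"]]
def ray(c,uv):
    k=cams.get_calibration(c);E=np.array(k["extrinsics"])
    d=np.array([(uv[0]-k["cx"])/k["fx"],(uv[1]-k["cy"])/k["fy"],1]);Rt=E[:3,:3].T
    return -Rt@E[:3,3],Rt@d
def atz(c,uv,z):
    o,d=ray(c,uv);return o+d*(z-o[2])/d[2]
def st():
    s=monitor.get_obs();print("t",round(s["t"],2),"p",np.round(s["eef_pos"],4),"q",np.round(s["tool_rot"],3),"F",np.round(s["contact_force"],1),"g",round(float(s["gripper_width"]),3));return s
E
cat > a.py <<'E'
from h import *
st()
ims=[]
for c in ["scene","top"]:
    im=cams.read_camera(c);cv2.imwrite(f"pics/{c}0.png",im[:,:,::-1]);ims.append(im)
    for n in ["saddle","hinge","slot_about","pivot","nut","tube_mid","cap","bolt"]:
        for r in finder.place_of(c,n)[:2] if n not in("cap","bolt") else finder.find_in(c,n)[:2]:
            l=r.get("location",r.get("bbox"));print(c,n,np.round(l,1),round(r["confidence"],2),np.round(atz(c,l,{"saddle":0,"hinge":.078,"pivot":.04,"nut":.04,"tube_mid":.075}.get(n,0)),3) if len(l)==2 else "")
E
python3 a.py
```

```text
pics
t 0.0 p [ 0.1588 -0.6554  0.2303] q [-0.001  0.993  0.119 -0.   ] F [0.3 0.1 0.3] g 1.001
scene saddle [236.7 222. ] 0.83 [ 0.581 -0.034  0.   ]
scene saddle [411.2 238.8] 0.67 [0.326 0.224 0.   ]
scene hinge [211.8 197.6] 0.91 [ 0.621 -0.057  0.078]
scene hinge [400.7 212. ] 0.67 [0.358 0.198 0.078]
scene slot_about [252.7 186.3] 0.9 [ 0.485 -0.105  0.   ]
scene slot_about [443.2 206.6] 0.69 [0.191 0.212 0.   ]
scene pivot [435.2 219.8] 0.9 [0.284 0.237 0.04 ]
scene pivot [257.4 196.2] 0.58 [ 0.522 -0.037  0.04 ]
scene nut [468.6 215.8] 0.62 [0.221 0.272 0.04 ]
scene nut [289.  189.4] 0.53 [ 0.454 -0.011  0.04 ]
scene tube_mid [231.2 188.5] 0.97 [ 0.573 -0.059  0.075]
scene cap [171.4 164.3  47.7  44.6] 0.73 
scene cap [264.3 185.4  32.8  18.7] 0.24 
scene bolt [440.5 208.1  37.1  15.7] 0.66 
scene bolt [259.  186.2  37.4  14.5] 0.59 
top saddle [167.  277.9] 0.93 [0.329 0.221 0.   ]
top saddle [268.4 178.4] 0.73 [ 0.575 -0.035  0.   ]
top hinge [169.6 258.6] 0.82 [0.375 0.199 0.078]
top hinge [276.7 151. ] 0.71 [ 0.626 -0.053  0.078]
top slot_about [268.4 186.1] 0.74 [ 0.555 -0.035  0.   ]
top slot_about [148.7 296.7] 0.72 [0.285 0.265 0.   ]
top pivot [152.3 299. ] 0.8 [0.283 0.246 0.04 ]
top pivot [268.2 194.2] 0.71 [ 0.527 -0.032  0.04 ]
top nut [141.6 323.1] 0.79 [0.229 0.269 0.04 ]
top nut [257.6 218.5] 0.44 [ 0.467 -0.005  0.04 ]
top tube_mid [277.2 171.1] 0.71 [ 0.577 -0.053  0.075]
top cap [263.9 113.6  25.6  43.7] 0.81 
top cap [198.9 207.4  14.7  17.8] 0.43 
top bolt [252.4 196.3  12.6  30.1] 0.69 
top bolt [135.8 301.7  17.1  33.6] 0.68
```

```bash
python3 - <<'E'
import cv2,numpy as np
a=cv2.imread("pics/scene0.png");b=cv2.imread("pics/top0.png")
cv2.imwrite("pics/both.png",np.vstack([cv2.resize(a[120:270,120:500],(760,300)),cv2.resize(b[80:230,130:510],(760,300))]))
E
```

```text
(no output)
```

View pics/both.png

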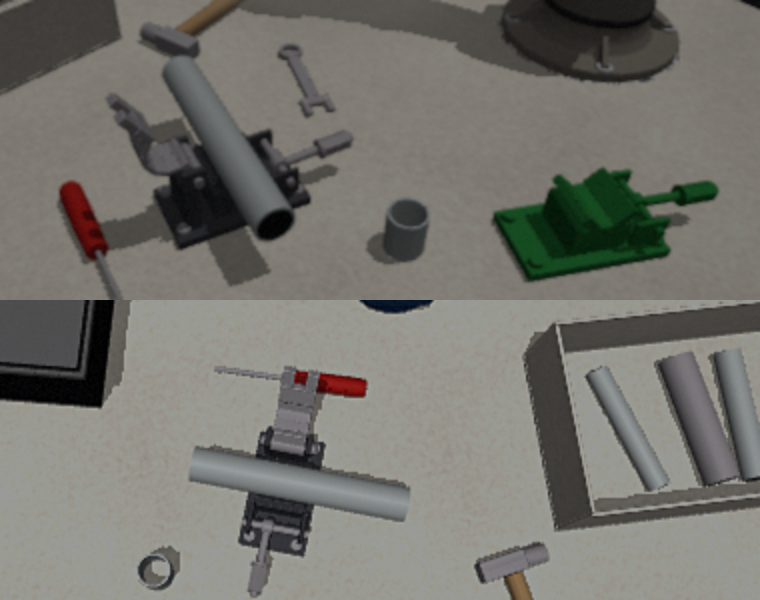

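The picture shows the real clamp (dark steel) with the tube across it, the cap leaning back over the red screwdriver, and the bolt level towards the robot. The look-alike is green. In the top image the tube ends are at about (226,161) and (334,181). Next I fit the saddle pose.

```bash
cat > fit.py <<'E'
from h import *
from scipy.optimize import least_squares
obs=[("scene",(236.7,222),(0,0,0)),("scene",(211.8,197.6),(.044,0,.078)),("scene",(257.4,196.2),(-.052,0,.04)),("scene",(231.2,188.5),(0,0,.075)),
("top",(268.4,178.4),(0,0,0)),("top",(276.7,151),(.044,0,.078)),("top",(268.2,194.2),(-.052,0,.04)),("top",(277.2,171.1),(0,0,.075)),
("top",(226,161.5),(0,.13,.075)),("top",(334,181.5),(0,-.13,.075))]
def W(p,P): 
    c,s=np.cos(p[2]),np.sin(p[2]);return np.array([p[0]+c*P[0]-s*P[1],p[1]+s*P[0]+c*P[1],P[2]])
f=lambda p:np.concatenate([proj(c,W(p,P))[0]-uv for c,uv,P in obs])
r=least_squares(f,[.575,-.04,-.2],loss="soft_l1");print(r.x,np.round(f(r.x).reshape(-1,2),1).tolist())
for P in [(-.52e-1,0,.04),(-.119,0,.04),(.044,0,.078)]: print(np.round(W(r.x,P),3))
s=st();print(np.round(R.from_quat(np.roll(s["tool_rot"],-1)).as_matrix(),3))
k=cams.get_calibration("wrist");E=np.linalg.inv(np.array(k["extrinsics"]));print(np.round(E,3),k["fx"])
E
python3 fit.py
```

```text
[ 0.57653141 -0.04829879 -0.2077869 ] [[-2.0, -4.8], [0.4, -0.2], [-1.4, 0.5], [1.5, 3.4], [5.1, -0.8], [1.7, 2.4], [2.3, 0.5], [-2.1, 0.1], [-4.2, -0.3], [-5.3, -0.2]]
[ 0.526 -0.038  0.04 ]
[ 0.46  -0.024  0.04 ]
[ 0.62  -0.057  0.078]
t 0.9 p [ 0.159  -0.656   0.2313] q [0.    0.993 0.119 0.   ] F [0.1 0.1 0.3] g 1.003
[[ 0.972  0.236  0.   ]
 [ 0.236 -0.972 -0.   ]
 [ 0.     0.    -1.   ]]
[[ 0.236 -0.92  -0.312  0.24 ]
 [-0.972 -0.224 -0.076 -0.636]
 [ 0.     0.321 -0.947  0.373]
 [ 0.     0.     0.     1.   ]] 323.4402466276657
```

jog_arm --plan '[{"x":0.9,"y":-0.6,"z":-0.3,"wz":0.142},{"x":0.9,"y":-0.6,"z":-0.3,"wz":0.142},{"x":0.9,"y":-0.6,"z":-0.3,"wz":0.142},{"x":0.9,"y":-0.6,"z":-0.3,"wz":0.142},{"x":0.9,"y":-0.6,"z":-0.3,"wz":0.142},{"x":0.9,"y":-0.6,"z":-0.3,"wz":0.142},{"x":0.9,"y":-0.6,"z":-0.3,"wz":0.142},{"x":0.9,"y":-0.6,"z":-0.3,"wz":0.142}]' --hand -1 --grip_force 40

```text
invalid input at $.plan[0]: expected keys x, y, z, wx, wy, wz
```

jog_arm --plan '[{"x":0.9,"y":-0.6,"z":-0.3,"wx":0,"wy":0,"wz":0.142},{"x":0.9,"y":-0.6,"z":-0.3,"wx":0,"wy":0,"wz":0.142},{"x":0.9,"y":-0.6,"z":-0.3,"wx":0,"wy":0,"wz":0.142},{"x":0.9,"y":-0.6,"z":-0.3,"wx":0,"wy":0,"wz":0.142},{"x":0.9,"y":-0.6,"z":-0.3,"wx":0,"wy":0,"wz":0.142},{"x":0.9,"y":-0.6,"z":-0.3,"wx":0,"wy":0,"wz":0.142},{"x":0.9,"y":-0.6,"z":-0.3,"wx":0,"wy":0,"wz":0.142}]' --hand -1 --grip_force 40

```text
t: 1.48
eef_pos: [0.3109, -0.4935, 0.2931]
tool_rot: [0.0, 0.995, -0.1, 0.002]
contact_force: [0.1, -0.4, -0.4]
gripper_width: 0.008
```

jog_arm --plan '[{"x":0.8,"y":-0.98,"z":0,"wx":0,"wy":0,"wz":0},{"x":0.8,"y":-0.98,"z":0,"wx":0,"wy":0,"wz":0},{"x":0.8,"y":-0.98,"z":0,"wx":0,"wy":0,"wz":0},{"x":0.8,"y":-0.98,"z":0,"wx":0,"wy":0,"wz":0},{"x":0.8,"y":-0.98,"z":0,"wx":0,"wy":0,"wz":0},{"x":0.8,"y":-0.98,"z":0,"wx":0,"wy":0,"wz":0},{"x":0.8,"y":-0.98,"z":0,"wx":0,"wy":0,"wz":0}]'

```text
t: 2.07
eef_pos: [0.5121, -0.3272, 0.2934]
tool_rot: [-0.002, 0.995, -0.096, 0.003]
contact_force: [0.8, 0.5, -0.2]
gripper_width: -0.002
```

jog_arm --plan '[{"x":0.5,"y":-0.98,"z":0,"wx":0,"wy":0,"wz":0},{"x":0.5,"y":-0.98,"z":0,"wx":0,"wy":0,"wz":0},{"x":0.5,"y":-0.98,"z":0,"wx":0,"wy":0,"wz":0},{"x":0.5,"y":-0.98,"z":0,"wx":0,"wy":0,"wz":0},{"x":0.5,"y":-0.98,"z":0,"wx":0,"wy":0,"wz":0},{"x":0.5,"y":-0.98,"z":0,"wx":0,"wy":0,"wz":0},{"x":0.5,"y":-0.98,"z":0,"wx":0,"wy":0,"wz":0}]'

```text
t: 2.65
eef_pos: [0.6502, -0.148, 0.2938]
tool_rot: [-0.003, 0.996, -0.092, 0.003]
contact_force: [-0.2, 0.5, 0.1]
gripper_width: -0.003
```

```bash
cat > w.py <<'E'
from h import *
import sys
s=st();n=sys.argv[1]
im=cams.read_camera("wrist");cv2.imwrite(f"pics/{n}.png",im[:,:,::-1])
Z={"saddle":0,"hinge":.078,"pivot":.04,"nut":.04,"tube_mid":.075,"slot_about":.077}
for k in sys.argv[2:]:
    for r in finder.place_of("wrist",k)[:2]: print(k,np.round(r["location"],1),round(r["confidence"],2),np.round(atz("wrist",r["location"],Z[k]),4))
E
python3 w.py w1 saddle hinge pivot nut tube_mid
```

```text
t 2.65 p [ 0.6502 -0.148   0.2938] q [-0.003  0.996 -0.092  0.003] F [-0.2  0.5  0.1] g -0.003
saddle [193.1 205. ] 0.85 [ 0.5759 -0.0502  0.    ]
saddle [ 79.8 356.9] 0.61 [0.3392 0.2117 0.    ]
hinge [177.5 192.3] 0.67 [ 0.6218 -0.0592  0.078 ]
pivot [186.4 251.5] 0.83 [ 0.524  -0.0368  0.04  ]
nut [178.8 290.8] 0.87 [ 0.4639 -0.0094  0.04  ]
tube_mid [191.5 225.6] 0.81 [ 0.5756 -0.0638  0.075 ]
```

View pics/w1.png

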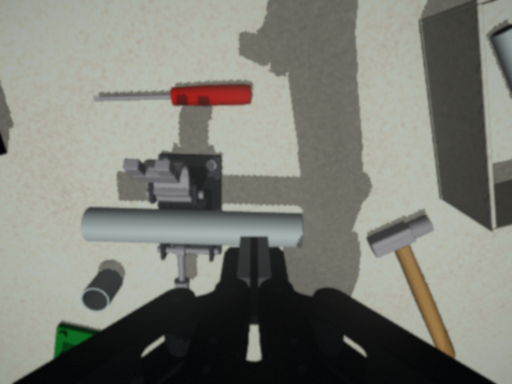

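The wrist view confirms the saddle at (193,205) and the pivot at (186,251). The cap is standing back over (125–190,165–190), with the screwdriver at (170–250,95) behind it. The bolt looks slid towards saddle +y. Next I compute the yaw from the tube.

```bash
cat >> h.py <<'E'
S=np.array([.5762,-.0490])
YAW=-0.195
def sad(P): # world->saddle
    c,s=np.cos(YAW),np.sin(YAW);d=np.array(P)[:2]-S;return np.array([c*d[0]+s*d[1],-s*d[0]+c*d[1],P[2]])
def wor(P):
    c,s=np.cos(YAW),np.sin(YAW);return np.array([S[0]+c*P[0]-s*P[1],S[1]+s*P[0]+c*P[1],P[2]])
def go(P): # saddle target -> tool shift fractions
    s=monitor.get_obs();M=R.from_quat(np.roll(s["tool_rot"],-1));print("saddle pos",np.round(sad(s["eef_pos"]),4),"shift",np.round(M.inv().apply(wor(P)-s["eef_pos"])/.2,3),"yaw tool",round(np.arctan2(*M.as_matrix()[1::-1,0]),4))
E
python3 - <<'E'
from h import *
im=cv2.cvtColor(cv2.imread("pics/w1.png"),cv2.COLOR_BGR2GRAY).astype(float)
for c in (100,140,230,295):
    g=np.diff(cv2.GaussianBlur(im,(3,3),0)[195:260,c]);print(c,np.argmax(abs(g[:25]))+195,np.argmax(abs(g[25:]))+220)
for r in ((100,225.5),(295,226.5)):print(atz("wrist",r,.075))
for P in [(.0,0,0),(.044,0,.078),(-.052,0,.04),(-.119,0,.04)]:print(P,proj("wrist",wor(P)))
go((.14,0,.2))
E
```

```text
100 206 241
140 207 242
230 210 247
295 212 246
[0.59732993 0.04665167 0.075     ]
[ 0.55002594 -0.18843924  0.075     ]
(0.0, 0, 0) [[191.04673636 204.89945971]]
(0.044, 0, 0.078) [[176.51282988 194.44092737]]
(-0.052, 0, 0.04) [[187.93235475 250.4942793 ]]
(-0.119, 0, 0.04) [[190.84839117 291.48242027]]
saddle pos [ 0.0899 -0.0917  0.2947] shift [ 0.248 -0.457  0.476] yaw tool -0.1948
```

jog_arm --plan '[{"x":0.28,"y":-0.45,"z":0,"wx":0,"wy":0,"wz":0.006},{"x":0.28,"y":-0.45,"z":0,"wx":0,"wy":0,"wz":0.006},{"x":0.28,"y":-0.45,"z":0,"wx":0,"wy":0,"wz":0.006},{"x":0.28,"y":-0.45,"z":0,"wx":0,"wy":0,"wz":0.006},{"x":0.28,"y":-0.45,"z":0.3,"wx":0,"wy":0,"wz":0.006},{"x":0.28,"y":-0.45,"z":0.6,"wx":0,"wy":0,"wz":0.006},{"x":0.28,"y":-0.45,"z":0.68,"wx":0,"wy":0,"wz":0.006},{"x":0.28,"y":-0.45,"z":0.68,"wx":0,"wy":0,"wz":0.006}]'

```text
t: 3.62
eef_pos: [0.7149, -0.0809, 0.152]
tool_rot: [-0.0, 0.994, -0.108, -0.003]
contact_force: [-1.3, 0.3, -1.4]
gripper_width: -0.004
```

```bash
sed -i 's/^YAW=.*/YAW=-0.212/' h.py; python3 - <<'E'
from h import *
st();go((.1,0,.155))
im=cams.read_camera("scene")[120:250,120:340,::-1];cv2.imwrite("pics/s2.png",cv2.resize(im,None,fx=3,fy=3))
E
```

```text
t 3.62 p [ 0.7149 -0.0809  0.152 ] q [-0.     0.994 -0.108 -0.003] F [-1.3  0.3 -1.4] g -0.004
saddle pos [ 0.1423 -0.002   0.152 ] shift [-0.212 -0.009 -0.014] yaw tool -0.2157
```

View pics/s2.png

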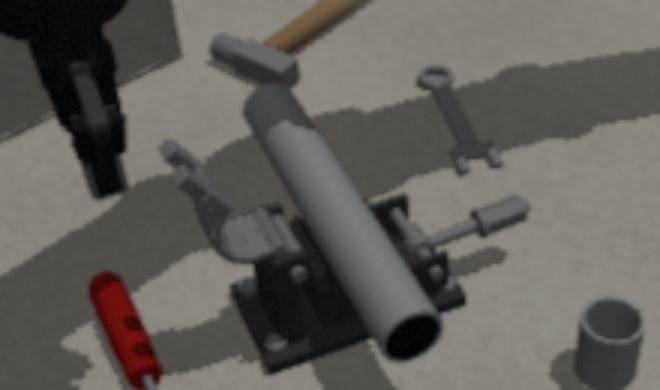

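jog_arm --plan '[{"x":-0.1,"y":-0.01,"z":-0.02,"wx":0,"wy":0,"wz":0},{"x":-0.19,"y":-0.01,"z":-0.03,"wx":0,"wy":0,"wz":0},{"x":-0.25,"y":-0.01,"z":-0.04,"wx":0,"wy":0,"wz":0},{"x":-0.31,"y":-0.01,"z":-0.05,"wx":0,"wy":0,"wz":0},{"x":-0.37,"y":-0.01,"z":-0.06,"wx":0,"wy":0,"wz":0},{"x":-0.43,"y":-0.01,"z":-0.07,"wx":0,"wy":0,"wz":0},{"x":-0.49,"y":-0.01,"z":-0.08,"wx":0,"wy":0,"wz":0},{"x":-0.54,"y":-0.01,"z":-0.08,"wx":0,"wy":0,"wz":0},{"x":-0.59,"y":-0.01,"z":-0.08,"wx":0,"wy":0,"wz":0}]'

```text
t: 4.42
eef_pos: [0.6021, -0.0545, 0.1719]
tool_rot: [-0.0, 0.994, -0.108, 0.0]
contact_force: [3.9, -0.3, -1.8]
gripper_width: -0.001
```

```bash
python3 - <<'E'
from h import *
st();go((-.036,0,.12))
im=cams.read_camera("scene")[90:250,120:340,::-1];cv2.imwrite("pics/s3.png",cv2.resize(im,None,fx=3,fy=3))
E
```

```text
t 4.42 p [ 0.6021 -0.0545  0.1719] q [-0.     0.994 -0.108  0.   ] F [ 3.9 -0.3 -1.8] g -0.001
saddle pos [0.0265 0.     0.1719] shift [-0.313  0.002  0.259] yaw tool -0.2169
```

View pics/s3.png

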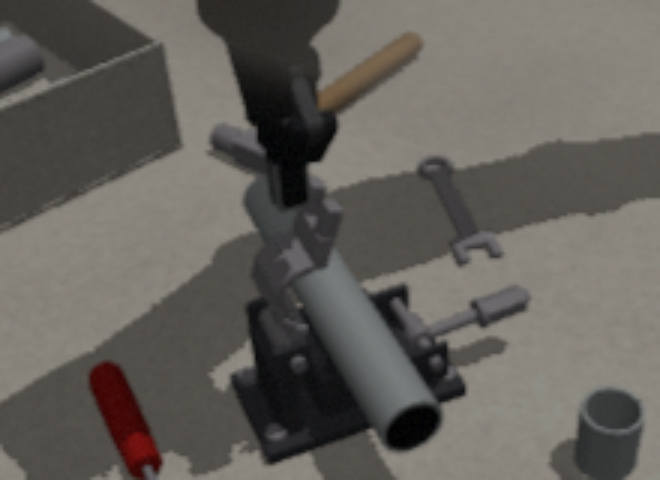

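jog_arm --plan '[{"x":-0.07,"y":0,"z":0.03,"wx":0,"wy":0,"wz":0},{"x":-0.14,"y":0,"z":0.085,"wx":0,"wy":0,"wz":0},{"x":-0.19,"y":0,"z":0.13,"wx":0,"wy":0,"wz":0},{"x":-0.24,"y":0,"z":0.185,"wx":0,"wy":0,"wz":0},{"x":-0.28,"y":0,"z":0.22,"wx":0,"wy":0,"wz":0},{"x":-0.32,"y":0,"z":0.26,"wx":0,"wy":0,"wz":0},{"x":-0.34,"y":0,"z":0.3,"wx":0,"wy":0,"wz":0},{"x":-0.36,"y":0,"z":0.345,"wx":0,"wy":0,"wz":0},{"x":-0.385,"y":0,"z":0.37,"wx":0,"wy":0,"wz":0},{"x":-0.395,"y":0,"z":0.39,"wx":0,"wy":0,"wz":0},{"x":-0.4,"y":0,"z":0.4,"wx":0,"wy":0,"wz":0}]'

```text
t: 5.38
eef_pos: [0.5201, -0.0366, 0.0905]
tool_rot: [0.0, 0.994, -0.108, -0.003]
contact_force: [1.7, -0.5, 1.7]
gripper_width: 0.0
```

```bash
python3 - <<'E'
from h import *
st();go((-.055,0,.082))
E
```

```text
t 5.38 p [ 0.5201 -0.0366  0.0905] q [ 0.     0.994 -0.108 -0.003] F [ 1.7 -0.5  1.7] g 0.0
saddle pos [-0.0575  0.0004  0.0905] shift [0.013 0.002 0.042] yaw tool -0.216
```

jog_arm --plan '[{"x":0,"y":0,"z":0.01,"wx":0,"wy":0,"wz":0},{"x":0,"y":0,"z":0.02,"wx":0,"wy":0,"wz":0},{"x":0,"y":0,"z":0.03,"wx":0,"wy":0,"wz":0},{"x":0,"y":0,"z":0.035,"wx":0,"wy":0,"wz":0},{"x":0,"y":0,"z":0.035,"wx":0,"wy":0,"wz":0}]'

```text
t: 5.8
eef_pos: [0.5197, -0.0365, 0.0831]
tool_rot: [0.0, 0.994, -0.108, -0.003]
contact_force: [-0.1, -0.3, 0.9]
gripper_width: 0.001
```

jog_arm --plan '[{"x":0,"y":0,"z":0.004,"wx":0,"wy":0,"wz":0},{"x":0,"y":0,"z":0.008,"wx":0,"wy":0,"wz":0},{"x":0,"y":0,"z":0.008,"wx":0,"wy":0,"wz":0}]'

```text
t: 6.05
eef_pos: [0.5198, -0.0366, 0.0815]
tool_rot: [0.0, 0.994, -0.108, -0.003]
contact_force: [0.5, -0.1, 0.5]
gripper_width: 0.002
```

jog_arm --plan '[{"x":0,"y":0,"z":0.003,"wx":0,"wy":0,"wz":0},{"x":0,"y":0,"z":0.006,"wx":0,"wy":0,"wz":0},{"x":0,"y":0,"z":0.006,"wx":0,"wy":0,"wz":0}]'

```text
t: 6.3
eef_pos: [0.5199, -0.0365, 0.0811]
tool_rot: [0.0, 0.994, -0.108, -0.003]
contact_force: [-3.6, -0.4, 9.5]
gripper_width: 0.003
```

jog_arm --plan '[{"x":0,"y":0,"z":-0.15,"wx":0,"wy":0,"wz":0},{"x":-0.2,"y":0,"z":-0.3,"wx":0,"wy":0,"wz":0},{"x":-0.4,"y":0,"z":-0.45,"wx":0,"wy":0,"wz":0},{"x":-0.46,"y":0,"z":-0.45,"wx":0,"wy":0,"wz":0},{"x":-0.46,"y":0,"z":-0.45,"wx":0,"wy":0,"wz":0},{"x":-0.46,"y":0,"z":-0.45,"wx":0,"wy":0,"wz":0},{"x":-0.46,"y":0,"z":-0.45,"wx":0,"wy":0,"wz":0}]' --hand 0.6

```text
t: 6.88
eef_pos: [0.4313, -0.017, 0.1717]
tool_rot: [0.0, 0.994, -0.108, -0.002]
contact_force: [0.4, -0.8, 0.5]
gripper_width: 0.805
```

```bash
python3 w.py w2 nut pivot slot_about hinge saddle tube_mid; python3 -c "
import cv2;a=cv2.imread('pics/w2.png');cv2.imwrite('pics/w2c.png',cv2.resize(a[100:330,120:400],None,fx=2.6,fy=2.6,interpolation=cv2.INTER_CUBIC))"
```

```text
t 6.88 p [ 0.4313 -0.017   0.1717] q [ 0.     0.994 -0.108 -0.002] F [ 0.4 -0.8  0.5] g 0.805
nut [231.2 142.5] 0.92 [ 0.4651 -0.0047  0.04  ]
pivot [241.1  52.8] 0.81 [ 0.5319 -0.0289  0.04  ]
slot_about [243.4  41.1] 0.82 [ 0.536  -0.0328  0.077 ]
hinge [ 29.2 303.8] 0.76 [0.3707 0.1977 0.078 ]
saddle [ 74.7 287.6] 0.83 [0.3327 0.2144 0.    ]
```

View pics/w2c.png

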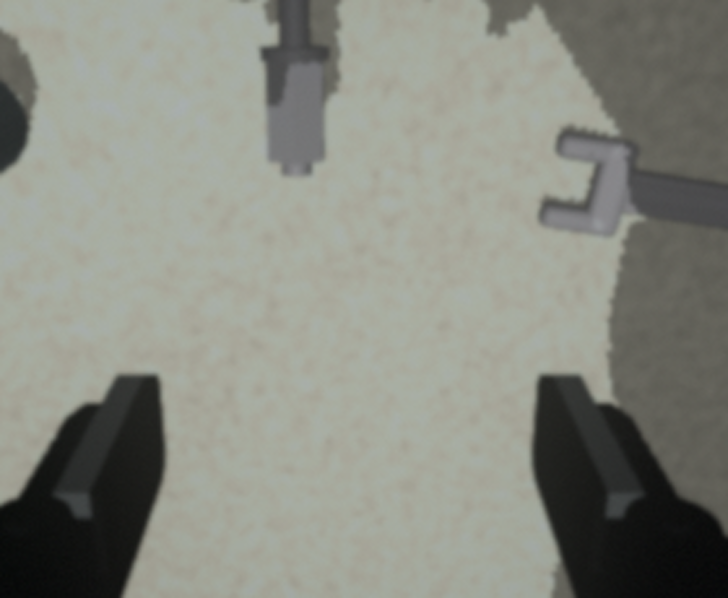

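The nut is at about (233,142), with the washer above it and the shank clear, between the open fingers. The lug is above this crop, so I crop the top of the same picture.

```bash
python3 - <<'E'
from h import *
a=cv2.imread('pics/w2.png');cv2.imwrite('pics/w2d.png',cv2.resize(a[0:160,170:310],None,fx=4,fy=4,interpolation=cv2.INTER_CUBIC)[:600])
print([ (P,np.round(proj("wrist",wor(P))[0],1)) for P in [(-.066,-.028,.082),(-.066,.028,.082),(-.066,0,.082),(-.045,0,.082),(-.119,0,.04),(-.064,.036,.052),(-.064,-.036,.052)]])
print(sad([.4651,-.0047,.04]),sad([.536,-.0328,.077]))
E
```

```text
[((-0.066, -0.028, 0.082), array([296.2,  77.4])), ((-0.066, 0.028, 0.082), array([213.2,  77.7])), ((-0.066, 0, 0.082), array([254.7,  77.5])), ((-0.045, 0, 0.082), array([254.6,  43.6])), ((-0.119, 0, 0.04), array([254.6, 142.9])), ((-0.064, 0.036, 0.052), array([207.2,  74.7])), ((-0.064, -0.036, 0.052), array([301.8,  74.3]))]
[-0.11793411  0.01993105  0.04      ] [-0.04270874  0.00737861  0.077     ]
```

View pics/w2d.png

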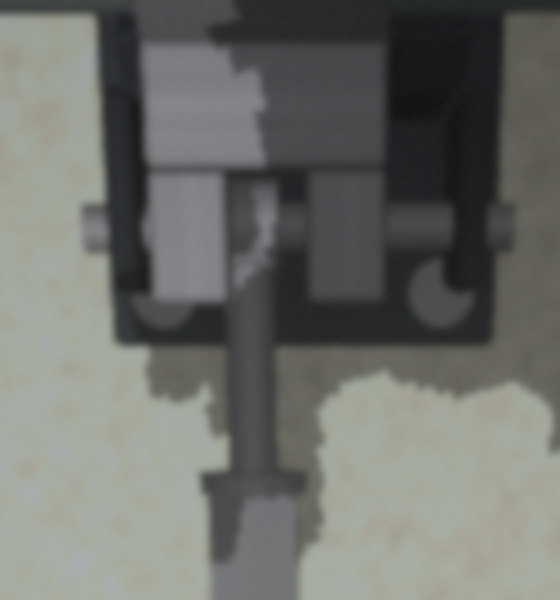

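The lug is closed. Its slot is centred at column 237, and the bolt and washer at 233.5. The pin and foot centre is at about 245, so my saddle origin was roughly 7 mm off in y. In the corrected frame the bolt is at y≈+9 mm and the slot at y≈+4.5 mm.

```bash
cat >> h.py <<'E'
S=wor((.001,.0075,0))[:2]
E
python3 - <<'E'
from h import *
go((-.120,.009,.16));go((-.120,.009,.028))
E
```

```text
saddle pos [-0.15   -0.0067  0.1712] shift [ 0.15  -0.079  0.055] yaw tool -0.2163
saddle pos [-0.15   -0.0067  0.1712] shift [ 0.154 -0.08   0.715] yaw tool -0.2163
```

jog_arm --plan '[{"x":0.15,"y":-0.08,"z":0.1,"wx":0,"wy":0,"wz":0},{"x":0.15,"y":-0.08,"z":0.1,"wx":0,"wy":0,"wz":0},{"x":0.15,"y":-0.08,"z":0.25,"wx":0,"wy":0,"wz":0},{"x":0.15,"y":-0.08,"z":0.4,"wx":0,"wy":0,"wz":0},{"x":0.15,"y":-0.08,"z":0.55,"wx":0,"wy":0,"wz":0},{"x":0.15,"y":-0.08,"z":0.65,"wx":0,"wy":0,"wz":0},{"x":0.154,"y":-0.08,"z":0.71,"wx":0,"wy":0,"wz":0},{"x":0.154,"y":-0.08,"z":0.71,"wx":0,"wy":0,"wz":0},{"x":0.154,"y":-0.08,"z":0.71,"wx":0,"wy":0,"wz":0}]'

```text
t: 7.98
eef_pos: [0.463, -0.0077, 0.0285]
tool_rot: [0.0, 0.994, -0.108, -0.004]
contact_force: [0.4, 0.4, 0.5]
gripper_width: 0.8
```

jog_arm --plan '[{"x":0,"y":0,"z":0,"wx":0,"wy":0,"wz":0},{"x":0,"y":0,"z":0,"wx":0,"wy":0,"wz":0},{"x":0,"y":0,"z":0,"wx":0,"wy":0,"wz":0},{"x":0,"y":0,"z":0,"wx":0,"wy":0,"wz":0},{"x":0,"y":0,"z":0,"wx":0,"wy":0,"wz":0},{"x":0,"y":0,"z":0,"wx":0,"wy":0,"wz":0},{"x":0,"y":0,"z":0,"wx":0,"wy":0,"wz":0},{"x":0,"y":0,"z":0,"wx":0,"wy":0,"wz":0}]' --hand -1 --grip_force 25

```text
t: 8.65
eef_pos: [0.4635, -0.0078, 0.0288]
tool_rot: [0.0, 0.994, -0.108, -0.004]
contact_force: [0.4, -0.6, 1.8]
gripper_width: 0.203
```

```bash
python3 - <<'E'
from h import *
st();go((-.120,.009,.028))
E
```

```text
t 8.65 p [ 0.4635 -0.0078  0.0288] q [ 0.     0.994 -0.108 -0.004] F [ 0.4 -0.6  1.8] g 0.203
saddle pos [-0.1198  0.0091  0.0288] shift [-0.001  0.     0.004] yaw tool -0.2162
```

jog_arm --plan '[{"x":0.002,"y":0,"z":-0.034,"wx":0,"wy":0,"wz":0},{"x":0.007,"y":0,"z":-0.068,"wx":0,"wy":0,"wz":0},{"x":0.015,"y":0,"z":-0.1,"wx":0,"wy":0,"wz":0},{"x":0.027,"y":0.005,"z":-0.132,"wx":0,"wy":0,"wz":0},{"x":0.042,"y":0.01,"z":-0.163,"wx":0,"wy":0,"wz":0},{"x":0.059,"y":0.015,"z":-0.192,"wx":0,"wy":0,"wz":0},{"x":0.08,"y":0.0225,"z":-0.219,"wx":0,"wy":0,"wz":0},{"x":0.08,"y":0.0225,"z":-0.219,"wx":0,"wy":0,"wz":0}]'

```text
t: 9.32
eef_pos: [0.4785, -0.0161, 0.0733]
tool_rot: [0.0, 0.994, -0.108, -0.004]
contact_force: [0.2, 0.0, -0.7]
gripper_width: 0.203
```

```bash
python3 - <<'E'
from h import *
s=st();go((-.104,.0045,.072))
im=cams.read_camera("wrist");cv2.imwrite("pics/w3.png",cv2.resize(im[0:200,160:350,::-1],None,fx=3,fy=3,interpolation=cv2.INTER_CUBIC))
E
```

```text
t 9.32 p [ 0.4785 -0.0161  0.0733] q [ 0.     0.994 -0.108 -0.004] F [ 0.2  0.  -0.7] g 0.203
saddle pos [-0.1035  0.0041  0.0733] shift [-0.003 -0.002  0.007] yaw tool -0.2169
```

View pics/w3.png

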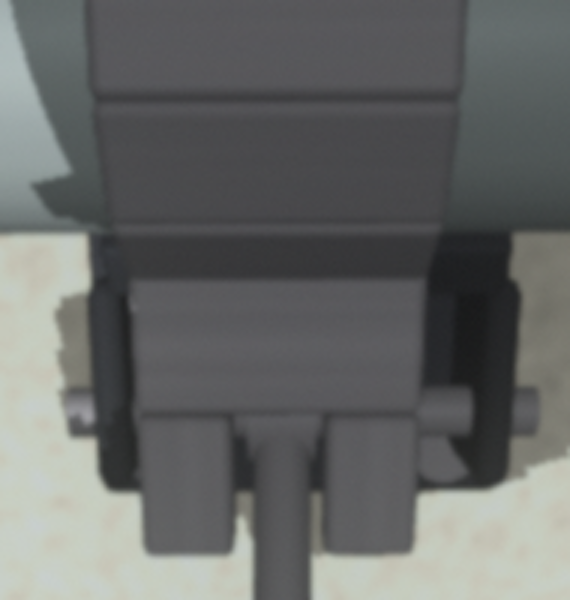

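Shank centre (282) and slot centre (280) agree to about 0.3 mm once the height difference is allowed for, so I continue the swing carefully.

jog_arm --plan '[{"x":0.016,"y":-0.001,"z":-0.017,"wx":0,"wy":0,"wz":0},{"x":0.033,"y":-0.001,"z":-0.033,"wx":0,"wy":0,"wz":0},{"x":0.053,"y":-0.001,"z":-0.049,"wx":0,"wy":0,"wz":0},{"x":0.074,"y":-0.001,"z":-0.0635,"wx":0,"wy":0,"wz":0},{"x":0.085,"y":-0.001,"z":-0.07,"wx":0,"wy":0,"wz":0}]'

```text
t: 9.78
eef_pos: [0.4942, -0.0195, 0.0869]
tool_rot: [0.001, 0.994, -0.108, -0.005]
contact_force: [-5.6, 0.6, -4.4]
gripper_width: 0.204
```

```bash
python3 - <<'E'
from h import *
st()
for b in (1.15,1.25,1.35,1.45,1.55,1.62):go((-.052-.068*np.cos(b),.0043,.0288+.068*np.sin(b)))
E
```

```text
t 9.78 p [ 0.4942 -0.0195  0.0869] q [ 0.001  0.994 -0.108 -0.005] F [-5.6  0.6 -4.4] g 0.204
saddle pos [-0.0873  0.0041  0.0869] shift [ 0.038 -0.001 -0.02 ] yaw tool -0.217
saddle pos [-0.0873  0.0041  0.0869] shift [ 0.069 -0.001 -0.033] yaw tool -0.217
saddle pos [-0.0873  0.0041  0.0869] shift [ 0.102 -0.001 -0.042] yaw tool -0.217
saddle pos [-0.0873  0.0041  0.0869] shift [ 0.135 -0.002 -0.048] yaw tool -0.217
saddle pos [-0.0873  0.0041  0.0869] shift [ 0.169 -0.002 -0.051] yaw tool -0.217
saddle pos [-0.0873  0.0041  0.0869] shift [ 0.193 -0.002 -0.051] yaw tool -0.217
```

jog_arm --plan '[{"x":-0.02,"y":0,"z":0.016,"wx":0,"wy":0,"wz":0},{"x":-0.02,"y":0,"z":0.016,"wx":0,"wy":0,"wz":0},{"x":-0.02,"y":0,"z":0.016,"wx":0,"wy":0,"wz":0}]'

```text
t: 10.03
eef_pos: [0.4918, -0.0188, 0.085]
tool_rot: [0.001, 0.994, -0.108, -0.004]
contact_force: [-2.5, 0.2, 4.3]
gripper_width: 0.208
```

```bash
python3 - <<'E'
from h import *
s=st();go((-.104,.0045,.072))
im=cams.read_camera("wrist");cv2.imwrite("pics/w4.png",cv2.resize(im[40:240,190:330,::-1],None,fx=4,fy=4,interpolation=cv2.INTER_CUBIC)[:600])
cv2.imwrite("pics/w4full.png",im[:,:,::-1])
E
```

```text
t 10.03 p [ 0.4918 -0.0188  0.085 ] q [ 0.001  0.994 -0.108 -0.004] F [-2.5  0.2  4.3] g 0.208
saddle pos [-0.0899  0.0043  0.085 ] shift [-0.07  -0.001  0.065] yaw tool -0.2172
```

View pics/w4.png

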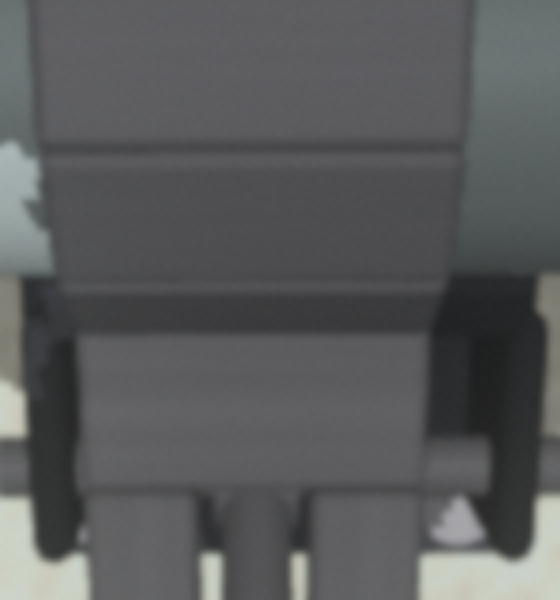

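Shank and slot still agree to about 0.5 mm in y. The reaction force is mostly radial, so I suspect the fingertip corners touch the washer. I'll let go, grip the nut a little higher, nudge 0.5 mm in y and try again.

jog_arm --plan '[{"x":0,"y":0,"z":0,"wx":0,"wy":0,"wz":0},{"x":0,"y":0,"z":0,"wx":0,"wy":0,"wz":0},{"x":0,"y":0,"z":0,"wx":0,"wy":0,"wz":0},{"x":0,"y":0,"z":0,"wx":0,"wy":0,"wz":0}]' --hand -0.3

```text
t: 10.42
eef_pos: [0.4921, -0.0187, 0.085]
tool_rot: [0.0, 0.994, -0.108, -0.003]
contact_force: [0.2, -0.9, -0.3]
gripper_width: 0.35
```

jog_arm --plan '[{"x":-0.01,"y":0,"z":-0.03,"wx":0,"wy":0,"wz":0},{"x":-0.01,"y":0,"z":-0.03,"wx":0,"wy":0,"wz":0},{"x":-0.01,"y":0,"z":-0.03,"wx":0,"wy":0,"wz":0}]'

```text
t: 10.67
eef_pos: [0.4904, -0.0183, 0.0914]
tool_rot: [0.0, 0.994, -0.108, -0.003]
contact_force: [0.8, 0.1, -1.2]
gripper_width: 0.352
```

```bash
python3 - <<'E'
from h import *
s=st();go((-.104,.0045,.072))
im=cams.read_camera("wrist");print([(r["location"],r["confidence"]) for r in finder.place_of("wrist","nut")[:2]])
b=cams.read_camera("scene");cv2.imwrite("pics/w5.png",np.hstack([cv2.resize(im[80:280,170:340,::-1],(510,600)),cv2.resize(b[140:260,190:248,::-1],(290,600))]))
print(finder.find_in("scene","bolt")[:2],finder.place_of("scene","nut")[:2])
E
```

```text
t 10.67 p [ 0.4904 -0.0183  0.0914] q [ 0.     0.994 -0.108 -0.003] F [ 0.8  0.1 -1.2] g 0.352
saddle pos [-0.0913  0.0045  0.0914] shift [-0.063  0.     0.097] yaw tool -0.2171
[([253.2, 255.6], 0.78), ([299.2, 54.4], 0.3)]
[{'bbox': [443.4, 208.3, 32.9, 14.0], 'confidence': 0.87}, {'bbox': [196.4, 171.9, 79.6, 73.3], 'confidence': 0.73}] [{'location': [468.5, 214.0], 'confidence': 0.88}, {'location': [272.4, 176.4], 'confidence': 0.48}]
```

View pics/w5.png

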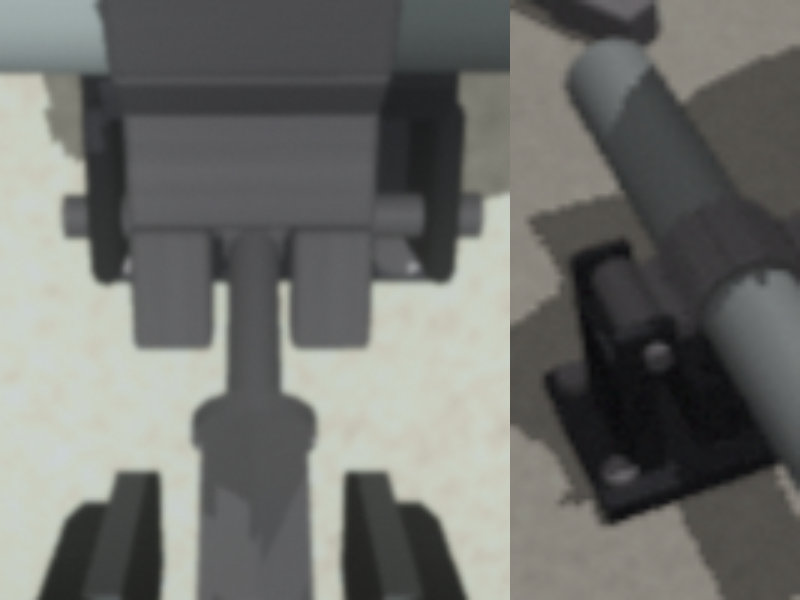

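```bash
python3 - <<'E'
from h import *
f=lambda r,b,y=.0045:proj("wrist",wor((-.052-r*np.cos(b),y,.04+r*np.sin(b))))[0].round(1)
for b in (.5,.6,.7,.8,.9,1.0): print(b,"washer near edge r47",f(.047,b),"r51",f(.051,b),"nut",f(.067,b))
print("lug end",proj("wrist",wor((-.066,.0045,.082)))[0],"slot bottom",proj("wrist",wor((-.045,.0045,.082)))[0],"pin",proj("wrist",wor((-.052,-.025,.04)))[0])
E
```

```text
0.5 washer near edge r47 [253.9 231.4] r51 [254.  238.3] nut [254.1 266.6]
0.6 washer near edge r47 [253.9 230.7] r51 [254.  237.7] nut [254.1 266.9]
0.7 washer near edge r47 [253.9 229.1] r51 [254.  236.2] nut [254.1 265.9]
0.8 washer near edge r47 [253.9 226.6] r51 [253.9 233.7] nut [254.1 263.5]
0.9 washer near edge r47 [253.9 223.2] r51 [253.9 230.1] nut [254.1 259.6]
1.0 washer near edge r47 [253.9 218.8] r51 [253.9 225.4] nut [254.1 254.1]
lug end [253.80216333 199.96659361] slot bottom [253.61727701 158.98327562] pin [302.11307457 153.07007917]
```

jog_arm --plan '[{"x":0,"y":-0.002,"z":0,"wx":0,"wy":0,"wz":0},{"x":0,"y":-0.002,"z":0,"wx":0,"wy":0,"wz":0},{"x":0,"y":-0.002,"z":0,"wx":0,"wy":0,"wz":0},{"x":0,"y":-0.002,"z":0,"wx":0,"wy":0,"wz":0},{"x":0,"y":-0.002,"z":0,"wx":0,"wy":0,"wz":0}]' --hand -1 --grip_force 20

```text
t: 11.33
eef_pos: [0.4901, -0.0179, 0.0909]
tool_rot: [0.0, 0.994, -0.108, -0.003]
contact_force: [-0.4, 1.0, 1.9]
gripper_width: 0.198
```

jog_arm --plan '[{"x":0.009,"y":0,"z":-0.006,"wx":0,"wy":0,"wz":0},{"x":0.018,"y":0,"z":-0.011,"wx":0,"wy":0,"wz":0},{"x":0.026,"y":0,"z":-0.016,"wx":0,"wy":0,"wz":0}]'

```text
t: 11.58
eef_pos: [0.4937, -0.0189, 0.0933]
tool_rot: [0.001, 0.994, -0.108, -0.005]
contact_force: [-4.1, 1.7, -3.4]
gripper_width: 0.199
```

jog_arm --plan '[{"x":0.004,"y":-0.003,"z":-0.002,"wx":0,"wy":0,"wz":0},{"x":0.004,"y":-0.006,"z":-0.002,"wx":0,"wy":0,"wz":0},{"x":0.004,"y":-0.009,"z":-0.002,"wx":0,"wy":0,"wz":0},{"x":0.004,"y":-0.009,"z":-0.002,"wx":0,"wy":0,"wz":0}]'

```text
t: 11.92
eef_pos: [0.4943, -0.0174, 0.0935]
tool_rot: [0.001, 0.994, -0.108, -0.006]
contact_force: [-3.3, -0.2, -2.9]
gripper_width: 0.202
```

```bash
python3 - <<'E'
from h import *
st();go((-.0866,.0045,.09))
E
```

```text
t 11.92 p [ 0.4943 -0.0174  0.0935] q [ 0.001  0.994 -0.108 -0.006] F [-3.3 -0.2 -2.9] g 0.202
saddle pos [-0.0877  0.0062  0.0935] shift [0.006 0.008 0.017] yaw tool -0.217
```

jog_arm --plan '[{"x":0.005,"y":0.004,"z":-0.003,"wx":0,"wy":0,"wz":0},{"x":0.01,"y":0.004,"z":-0.006,"wx":0,"wy":0,"wz":0},{"x":0.014,"y":0.004,"z":-0.008,"wx":0,"wy":0,"wz":0},{"x":0.014,"y":0.004,"z":-0.008,"wx":0,"wy":0,"wz":0}]'

```text
t: 12.25
eef_pos: [0.4972, -0.0186, 0.0952]
tool_rot: [0.001, 0.994, -0.108, -0.006]
contact_force: [-2.9, 0.9, -2.7]
gripper_width: 0.207
```

```bash
python3 - <<'E'
from h import *
st();go((-.0866,.0045,.09))
E
```

```text
t 12.25 p [ 0.4972 -0.0186  0.0952] q [ 0.001  0.994 -0.108 -0.006] F [-2.9  0.9 -2.7] g 0.207
saddle pos [-0.0847  0.0056  0.0952] shift [-0.009  0.006  0.026] yaw tool -0.2168
```

Force stays at about 4 N while the bolt advances past 1.05 rad. So this is only joint and grip friction, and the bolt is entering the slot.

jog_arm --plan '[{"x":0.011,"y":0.002,"z":-0.005,"wx":0,"wy":0,"wz":0},{"x":0.022,"y":0.003,"z":-0.01,"wx":0,"wy":0,"wz":0},{"x":0.032,"y":0.003,"z":-0.0145,"wx":0,"wy":0,"wz":0},{"x":0.043,"y":0.003,"z":-0.018,"wx":0,"wy":0,"wz":0},{"x":0.054,"y":0.003,"z":-0.022,"wx":0,"wy":0,"wz":0},{"x":0.064,"y":0.003,"z":-0.025,"wx":0,"wy":0,"wz":0}]'

```text
t: 12.75
eef_pos: [0.5099, -0.0219, 0.1003]
tool_rot: [0.001, 0.994, -0.108, -0.006]
contact_force: [-5.4, 1.1, 0.2]
gripper_width: 0.203
```

```bash
python3 - <<'E'
from h import *
st();go((-.0866,.005,.09))
E
```

```text
t 12.75 p [ 0.5099 -0.0219  0.1003] q [ 0.001  0.994 -0.108 -0.006] F [-5.4  1.1  0.2] g 0.203
saddle pos [-0.0715  0.005   0.1003] shift [-0.075  0.     0.052] yaw tool -0.2169
```

jog_arm --plan '[{"x":0.011,"y":0,"z":-0.003,"wx":0,"wy":0,"wz":0},{"x":0.022,"y":0,"z":-0.005,"wx":0,"wy":0,"wz":0},{"x":0.033,"y":0,"z":-0.007,"wx":0,"wy":0,"wz":0},{"x":0.044,"y":0,"z":-0.009,"wx":0,"wy":0,"wz":0},{"x":0.055,"y":0,"z":-0.01,"wx":0,"wy":0,"wz":0},{"x":0.066,"y":0,"z":-0.011,"wx":0,"wy":0,"wz":0},{"x":0.074,"y":0,"z":-0.011,"wx":0,"wy":0,"wz":0}]'

```text
t: 13.33
eef_pos: [0.5253, -0.0252, 0.1029]
tool_rot: [0.001, 0.994, -0.108, -0.005]
contact_force: [-4.5, 1.1, 6.2]
gripper_width: 0.202
```

```bash
python3 - <<'E'
from h import *
st();go((-.0507,.005,.103))
E
```

```text
t 13.33 p [ 0.5253 -0.0252  0.1029] q [ 0.001  0.994 -0.108 -0.005] F [-4.5  1.1  6.2] g 0.202
saddle pos [-0.0558  0.0051  0.1029] shift [ 0.025  0.    -0.001] yaw tool -0.2169
```

jog_arm --plan '[{"x":0.007,"y":0,"z":-0.003,"wx":0,"wy":0,"wz":0},{"x":0.014,"y":0,"z":-0.003,"wx":0,"wy":0,"wz":0},{"x":0.02,"y":0,"z":-0.003,"wx":0,"wy":0,"wz":0},{"x":0.02,"y":0,"z":-0.003,"wx":0,"wy":0,"wz":0}]'

```text
t: 13.67
eef_pos: [0.5295, -0.0262, 0.1035]
tool_rot: [0.001, 0.994, -0.108, -0.005]
contact_force: [-4.0, 0.8, -0.7]
gripper_width: 0.204
```

jog_arm --plan '[{"x":0.004,"y":0,"z":0,"wx":0,"wy":0,"wz":0},{"x":0.008,"y":0,"z":0,"wx":0,"wy":0,"wz":0},{"x":0.01,"y":0,"z":0,"wx":0,"wy":0,"wz":0}]'

```text
t: 13.92
eef_pos: [0.5316, -0.0266, 0.1035]
tool_rot: [0.001, 0.994, -0.108, -0.005]
contact_force: [-4.5, 1.6, -0.1]
gripper_width: 0.205
```

jog_arm --plan '[{"x":0.004,"y":0,"z":0,"wx":0,"wy":0,"wz":0},{"x":0.008,"y":0,"z":0,"wx":0,"wy":0,"wz":0},{"x":0.008,"y":0,"z":0,"wx":0,"wy":0,"wz":0}]'

```text
t: 14.17
eef_pos: [0.5334, -0.027, 0.1035]
tool_rot: [0.001, 0.994, -0.108, -0.004]
contact_force: [-2.7, 0.9, 0.7]
gripper_width: 0.203
```

jog_arm --plan '[{"x":0.004,"y":0,"z":0,"wx":0,"wy":0,"wz":0},{"x":0.006,"y":0,"z":0,"wx":0,"wy":0,"wz":0},{"x":0.006,"y":0,"z":0,"wx":0,"wy":0,"wz":0}]'

```text
t: 14.42
eef_pos: [0.5346, -0.0273, 0.1035]
tool_rot: [0.001, 0.994, -0.108, -0.005]
contact_force: [-4.2, 1.2, -0.6]
gripper_width: 0.201
```

```bash
python3 - <<'E'
from h import *
s=st();go((-.0507,.005,.103))
im=cams.read_camera("wrist");b=cams.read_camera("scene")
cv2.imwrite("pics/w6.png",np.hstack([cv2.resize(im[120:320,180:330,::-1],(400,533)),cv2.resize(b[100:240,200:305,::-1],(400,533))]))
E
```

```text
t 14.42 p [ 0.5346 -0.0273  0.1035] q [ 0.001  0.994 -0.108 -0.005] F [-4.2  1.2 -0.6] g 0.201
saddle pos [-0.0462  0.0049  0.1035] shift [-0.022 -0.     0.003] yaw tool -0.2172
```

View pics/w6.png

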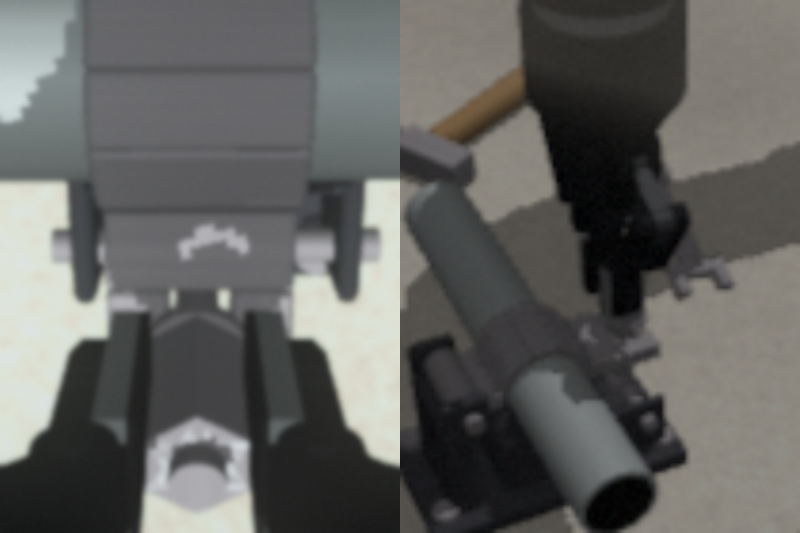

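```bash
python3 - <<'E'
from h import *
f=lambda r,b,y=.005:proj("wrist",wor((-.052-r*np.cos(b),y,.04+r*np.sin(b))))[0].round(1)
for b in (1.2,1.3,1.4,1.5,1.6): print(b,"nut end",f(.083,b),"shank end",f(.088,b),"washer",f(.049,b))
print("lug end",proj("wrist",wor((-.066,.0045,.082)))[0],"arch/lug",proj("wrist",wor((-.028,.0045,.082)))[0])
E
```

```text
1.2 nut end [254.6 332.5] shank end [254.6 342.8] washer [254.2 274. ]
1.3 nut end [254.6 323.6] shank end [254.6 333.4] washer [254.2 268.5]
1.4 nut end [254.5 312.4] shank end [254.6 321.5] washer [254.2 262.2]
1.5 nut end [254.5 299.1] shank end [254.5 307.2] washer [254.2 255.1]
1.6 nut end [254.4 283.9] shank end [254.4 290.7] washer [254.1 247.4]
lug end [255.03712691 264.75221158] arch/lug [254.82777641 204.20134352]
```

The nut end is at about (255,294), which gives a bolt angle of about 1.53, so the nut has slipped a little in the pads. I'll release it, go behind it and push with closed fingers.

jog_arm --plan '[{"x":0,"y":0,"z":0,"wx":0,"wy":0,"wz":0},{"x":0,"y":0,"z":0,"wx":0,"wy":0,"wz":0},{"x":0,"y":0,"z":0,"wx":0,"wy":0,"wz":0},{"x":0,"y":0,"z":-0.1,"wx":0,"wy":0,"wz":0},{"x":0,"y":0,"z":-0.2,"wx":0,"wy":0,"wz":0},{"x":-0.15,"y":0,"z":-0.2,"wx":0,"wy":0,"wz":0},{"x":-0.25,"y":0,"z":-0.2,"wx":0,"wy":0,"wz":0},{"x":-0.25,"y":0,"z":-0.2,"wx":0,"wy":0,"wz":0}]' --hand -0.2

```text
t: 15.18
eef_pos: [0.4832, -0.0161, 0.1442]
tool_rot: [0.001, 0.994, -0.108, -0.005]
contact_force: [0.1, -0.2, -0.8]
gripper_width: 0.398
```

jog_arm --plan '[{"x":0,"y":0,"z":0,"wx":0,"wy":0,"wz":0},{"x":0,"y":0,"z":0,"wx":0,"wy":0,"wz":0},{"x":0,"y":0,"z":0,"wx":0,"wy":0,"wz":0},{"x":0,"y":0,"z":0.1,"wx":0,"wy":0,"wz":0},{"x":0,"y":0,"z":0.18,"wx":0,"wy":0,"wz":0},{"x":0.05,"y":0,"z":0.18,"wx":0,"wy":0,"wz":0},{"x":0.08,"y":0,"z":0.18,"wx":0,"wy":0,"wz":0},{"x":0.1,"y":0,"z":0.18,"wx":0,"wy":0,"wz":0}]' --hand -1

```text
t: 15.85
eef_pos: [0.5047, -0.0207, 0.1087]
tool_rot: [0.001, 0.994, -0.108, -0.004]
contact_force: [-0.2, 0.1, 0.5]
gripper_width: 0.001
```

```bash
python3 - <<'E'
from h import *
st();go((-.069,.005,.107))
E
```

```text
t 15.85 p [ 0.5047 -0.0207  0.1087] q [ 0.001  0.994 -0.108 -0.004] F [-0.2  0.1  0.5] g 0.001
saddle pos [-0.0768  0.0051  0.1087] shift [0.039 0.    0.008] yaw tool -0.2168
```

jog_arm --plan '[{"x":0.006,"y":0,"z":0,"wx":0,"wy":0,"wz":0},{"x":0.012,"y":0,"z":0,"wx":0,"wy":0,"wz":0},{"x":0.018,"y":0,"z":0,"wx":0,"wy":0,"wz":0},{"x":0.023,"y":0,"z":0,"wx":0,"wy":0,"wz":0},{"x":0.023,"y":0,"z":0,"wx":0,"wy":0,"wz":0}]'

```text
t: 16.27
eef_pos: [0.5091, -0.0216, 0.1088]
tool_rot: [0.001, 0.994, -0.108, -0.004]
contact_force: [-0.2, 0.4, 0.5]
gripper_width: 0.001
```

jog_arm --plan '[{"x":0.003,"y":0,"z":0,"wx":0,"wy":0,"wz":0},{"x":0.006,"y":0,"z":0,"wx":0,"wy":0,"wz":0},{"x":0.008,"y":0,"z":0,"wx":0,"wy":0,"wz":0}]'

```text
t: 16.52
eef_pos: [0.5106, -0.022, 0.1089]
tool_rot: [0.001, 0.994, -0.108, -0.004]
contact_force: [-1.8, 0.5, 0.5]
gripper_width: 0.001
```

jog_arm --plan '[{"x":0.003,"y":0,"z":0,"wx":0,"wy":0,"wz":0},{"x":0.006,"y":0,"z":0,"wx":0,"wy":0,"wz":0},{"x":0.006,"y":0,"z":0,"wx":0,"wy":0,"wz":0}]'

```text
t: 16.77
eef_pos: [0.5119, -0.0222, 0.1089]
tool_rot: [0.001, 0.994, -0.108, -0.004]
contact_force: [-0.7, 0.7, 0.9]
gripper_width: 0.002
```

jog_arm --plan '[{"x":0.003,"y":0,"z":0,"wx":0,"wy":0,"wz":0},{"x":0.006,"y":0,"z":0,"wx":0,"wy":0,"wz":0},{"x":0.006,"y":0,"z":0,"wx":0,"wy":0,"wz":0}]'

```text
t: 17.02
eef_pos: [0.5132, -0.0225, 0.1089]
tool_rot: [0.001, 0.994, -0.108, -0.004]
contact_force: [-0.5, 0.6, -0.0]
gripper_width: -0.001
```

jog_arm --plan '[{"x":0.003,"y":0,"z":0,"wx":0,"wy":0,"wz":0},{"x":0.006,"y":0,"z":0,"wx":0,"wy":0,"wz":0},{"x":0.006,"y":0,"z":0,"wx":0,"wy":0,"wz":0}]'

```text
t: 17.27
eef_pos: [0.5145, -0.0228, 0.1089]
tool_rot: [0.001, 0.994, -0.108, -0.004]
contact_force: [0.1, 0.6, 0.7]
gripper_width: 0.0
```

jog_arm --plan '[{"x":0.003,"y":0,"z":0,"wx":0,"wy":0,"wz":0},{"x":0.006,"y":0,"z":0,"wx":0,"wy":0,"wz":0},{"x":0.006,"y":0,"z":0,"wx":0,"wy":0,"wz":0}]'

```text
t: 17.52
eef_pos: [0.5158, -0.0231, 0.1089]
tool_rot: [0.001, 0.994, -0.108, -0.004]
contact_force: [-0.5, 0.5, 0.3]
gripper_width: 0.002
```

jog_arm --plan '[{"x":0.003,"y":0,"z":0,"wx":0,"wy":0,"wz":0},{"x":0.006,"y":0,"z":0,"wx":0,"wy":0,"wz":0},{"x":0.008,"y":0,"z":0,"wx":0,"wy":0,"wz":0}]'

```text
t: 17.77
eef_pos: [0.5174, -0.0235, 0.1089]
tool_rot: [0.001, 0.994, -0.108, -0.004]
contact_force: [-1.4, 0.1, 2.1]
gripper_width: 0.0
```

jog_arm --plan '[{"x":0.003,"y":0,"z":0,"wx":0,"wy":0,"wz":0},{"x":0.006,"y":0,"z":0,"wx":0,"wy":0,"wz":0},{"x":0.006,"y":0,"z":0,"wx":0,"wy":0,"wz":0}]'

```text
t: 18.02
eef_pos: [0.518, -0.0236, 0.1088]
tool_rot: [0.001, 0.994, -0.108, -0.005]
contact_force: [-4.3, 0.3, 5.2]
gripper_width: 0.002
```

```bash
python3 - <<'E'
from h import *
st();go((-.069,.005,.107))
im=cams.read_camera("wrist");cv2.imwrite("pics/w7.png",cv2.resize(im[120:320,180:330,::-1],(450,600)))
f=lambda r,b,y=.005:proj("wrist",wor((-.052-r*np.cos(b),y,.04+r*np.sin(b))))[0].round(1)
for b in (1.5,1.55,1.6,1.65): print(b,"nut end",f(.083,b),"shank end",f(.088,b),"washer",f(.049,b))
E
```

```text
t 18.02 p [ 0.518  -0.0236  0.1088] q [ 0.001  0.994 -0.108 -0.005] F [-4.3  0.3  5.2] g 0.002
saddle pos [-0.0633  0.0051  0.1088] shift [-0.028  0.001  0.009] yaw tool -0.2167
1.5 nut end [254.6 260.1] shank end [254.7 267. ] washer [254.2 222.8]
1.55 nut end [254.6 252.3] shank end [254.6 258.5] washer [254.2 218.8]
1.6 nut end [254.5 244. ] shank end [254.6 249.5] washer [254.2 214.7]
1.65 nut end [254.5 235.4] shank end [254.6 240.1] washer [254.2 210.5]
```

View pics/w7.png

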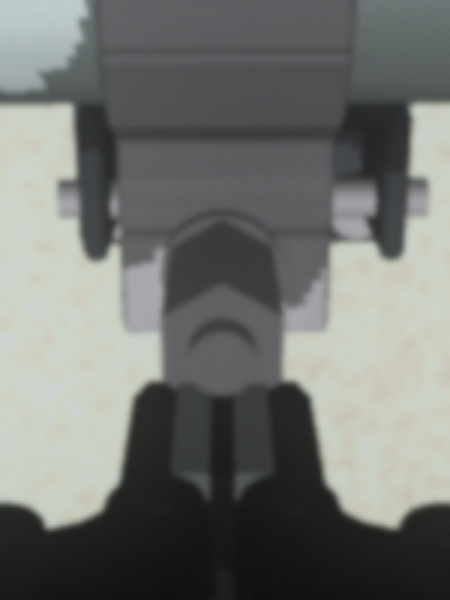

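The nut stands over the lug and the shank end at row ≈239 gives a bolt angle of about 1.62–1.65. The force is rising, so the bolt is at the slot bottom. One slightly firmer push, then withdraw.

jog_arm --plan '[{"x":0.004,"y":0,"z":0,"wx":0,"wy":0,"wz":0},{"x":0.007,"y":0,"z":0,"wx":0,"wy":0,"wz":0},{"x":0.007,"y":0,"z":0,"wx":0,"wy":0,"wz":0},{"x":0.007,"y":0,"z":0,"wx":0,"wy":0,"wz":0}]'

```text
t: 18.4
eef_pos: [0.5183, -0.0236, 0.1088]
tool_rot: [0.001, 0.994, -0.108, -0.006]
contact_force: [-6.7, 1.7, 5.8]
gripper_width: 0.0
```

jog_arm --plan '[{"x":-0.05,"y":0,"z":0,"wx":0,"wy":0,"wz":0},{"x":-0.15,"y":0,"z":0,"wx":0,"wy":0,"wz":0},{"x":-0.3,"y":0,"z":-0.1,"wx":0,"wy":0,"wz":0},{"x":-0.3,"y":0,"z":-0.3,"wx":0,"wy":0,"wz":0},{"x":-0.3,"y":0,"z":-0.5,"wx":0,"wy":0,"wz":0},{"x":-0.3,"y":0,"z":-0.5,"wx":0,"wy":0,"wz":0},{"x":-0.3,"y":0,"z":-0.5,"wx":0,"wy":0,"wz":0},{"x":-0.3,"y":0,"z":-0.5,"wx":0,"wy":0,"wz":0}]'

```text
t: 19.07
eef_pos: [0.4609, -0.0109, 0.2094]
tool_rot: [0.001, 0.994, -0.108, -0.005]
contact_force: [0.7, -0.2, -0.2]
gripper_width: 0.0
```

```bash
python3 - <<'E'
from h import *
st()
im=cams.read_camera("wrist");b=cams.read_camera("scene")
cv2.imwrite("pics/w8.png",np.hstack([cv2.resize(im[0:220,160:340,::-1],(436,533)),cv2.resize(b[130:250,200:282,::-1],(364,533))]))
f=lambda r,b,y=.005:proj("wrist",wor((-.052-r*np.cos(b),y,.04+r*np.sin(b))))[0].round(1)
for b in (1.5,1.55,1.6,1.65): print(b,"nut end",f(.083,b),"shank end",f(.088,b))
E
```

```text
t 19.07 p [ 0.4609 -0.0109  0.2094] q [ 0.001  0.994 -0.108 -0.005] F [ 0.7 -0.2 -0.2] g 0.0
1.5 nut end [253.8 105.1] shank end [253.8 106.3]
1.55 nut end [253.7  98.8] shank end [253.8  99.5]
1.6 nut end [253.7  92.4] shank end [253.7  92.6]
1.65 nut end [253.7  85.9] shank end [253.7  85.6]
```

View pics/w8.png

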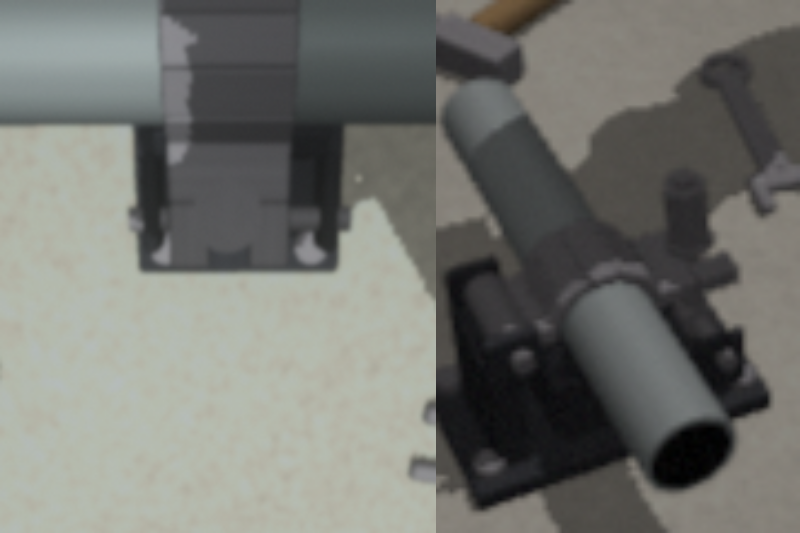

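The nut stands upright over the lug (scene panel, about (685,205)). The cap lies flush on the tube, and the bolt's end row fits about 1.6 rad. The robot is clear of everything.

```bash
python3 -c "
from h import *
print(bot.hand_in());st()"
```

```text
the job is handed in; nothing more can be done
None
the job is handed in; nothing more can be done
```

The tube is clamped and the job is handed in, at about 19 s of the 72 s allowed; the hand-in itself gives no verdict.

**What I did:**
- **Cap:** I pushed the hinged half over with closed fingers and pressed the lug down with about 9.5 N, with the fingertip at about 81 mm height (the lug's closed top is 82 mm).
- **Slot:** I found it in the wrist camera, about 4.5 mm towards +y of the saddle's middle. I gripped the nut and slid the bolt about 4.5 mm along its pin to line up with it.
- **Bolt:** I swung it into the slot, then pushed it against the slot's bottom with closed fingers. The push along x was 6.7 N, which is roughly 11 N at the slot.

**Last checks:**
- The last picture shows the nut upright over the lug and the cap flush on the tube. The tube looks in place, and the arm is clear of everything.
- The bolt angle read from the image is about 1.6 rad; the view before that gave 1.62–1.65. Neither is a direct reading of the joint.
- I did not measure the final positions of the spanner, offcut and screwdriver; I saw no contact with them.

**What disagreed:**
- My first saddle position was about 7 mm off in y; I corrected it from the close view.
- Near 1.0 rad I met 5 to 7 N of resistance and suspected the lug or washer. I gripped the nut higher, and when the bolt moved on at a steady 4 N I took it for friction.
- The nut then slipped a few millimetres in the fingers near 1.53 rad, so I finished with the closed-finger push.

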